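Press a repair patch into a sill board under a stacked weight

TASK

A patch is to be pressed into a white sill board while its glue sets. Seat the pale wooden patch fully in the board's recess, then build the press on top of it in this order: the yellow plate, the grey sanding block, and last the brown hardwood block standing on its narrow face as it stands now, each centred over the recess and lying lengthwise along it. Leave the dark offcut, the bottles, the roll of film and everything else where they are.

Things in the scene. Friction and masses are not known exactly. Their poses are not given: they have to be found in the camera images.
- recess (a point): Centre of the floor of the rectangular recess in the top of a white-painted board. The board is fixed to the table, 90 x 180 mm and 26 mm high (its place and yaw vary). The recess shows bare wood, is 46 mm wide (x) by 96 mm long (y) and 6 mm deep, so its floor is 20 mm above the table and the board's top face 6 mm above this point. Axes: y along the recess and board, z up.
- patch_center (a point): Centre of the loose pale wooden patch, a flat block 40 mm (x) by 90 mm (y, its length) by 18 mm high; it fits the recess with 3 mm of play on each side and then stands 12 mm proud of the board. z up.
- plate_center (a point): Centre of the loose yellow plastic plate (a flat rectangular edging tool), 42 mm (x) by 110 mm (y, its length) by 12 mm high. z up.
- sanding_block_center (a point): Centre of the loose dark grey sanding block, 62 mm (x) by 120 mm (y, its length) by 48 mm high. z up.
- hardwood_block_center (a point): Centre of the loose brown hardwood block standing on its narrow long face, 36 mm (x) by 160 mm (y, its length) by 66 mm high. z up.
- offcut_center (a point): Centre of a loose dark brown wooden offcut, 50 mm (x) by 55 mm (y) by 18 mm high; not needed, leave it. (Also keep clear of the fixed drawer cabinet at the back left, 0.27 m high: its front is 0.66 m ahead of the robot's base, its right side 0.28 m to the left.)
- dropper_center (a point): Centre, half-way up, of a small loose amber dropper bottle with black top, 33 mm across, 102 mm high; standing among the things, leave it.
- masking_film_center (a point): Centre, half-way up, of a loose pale yellow-green roll of film standing on end, 55 mm across, 93 mm high; leave it.
- spray_bottle_center (a point): Half-way up the axis of a loose white and blue spray bottle, 100 x 81 mm, 226 mm high, standing to the right of the work; leave it.
There are look-alikes about, which are no part of the job. Several things look just like the part that bears recess: the one meant starts farthest from the robot's base.

How it is judged (in metres and radians):
On the way, in this order (a step that is already met when the one before it is completed fails the run):
1. the pale patch is seated in the recess (horizontal distance between patch_center and recess below 0.007 m and z of patch_center in the frame of recess between 0.0065 and 0.0115 m and angle between the y axis of patch_center and the y axis of recess, either way round below 0.2 rad and angle between patch_center's own z axis and vertical below 0.06 rad), for 0.2 s.
2. the yellow plate lies on the patch (all of step 1 and horizontal distance between plate_center and recess below 0.015 m and z of plate_center in the frame of recess between 0.02 and 0.028 m and angle between the y axis of plate_center and the y axis of recess, either way round below 0.2 rad and angle between plate_center's own z axis and vertical below 0.06 rad), for 0.2 s.
3. the sanding block lies on the plate (all of step 2 and horizontal distance between sanding_block_center and recess below 0.015 m and z of sanding_block_center in the frame of recess between 0.049 and 0.059 m and angle between the y axis of sanding_block_center and the y axis of recess, either way round below 0.2 rad and angle between sanding_block_center's own z axis and vertical below 0.06 rad), for 0.2 s.
At the end, for the whole second after the job is handed in: Patch flat on the recess floor; on it, in order, the yellow plate, sanding block and hardwood block (66 mm side upright), each resting on the one below, level to 0.06 rad, centred over the recess within 15 mm, lengthwise along it within 0.2 rad; all released and at rest (all of step 3 and horizontal distance between hardwood_block_center and recess below 0.015 m and z of hardwood_block_center in the frame of recess between 0.105 and 0.117 m and angle between the y axis of hardwood_block_center and the y axis of recess, either way round below 0.2 rad and angle between hardwood_block_center's own z axis and vertical below 0.06 rad and linear speed of each of patch, plate, sanding_block, hardwood_block below 0.02 m/s); the robot touches nothing.
It fails at once if the offcut is moved more than 30 mm (distance of offcut_center from where it was at the start of the episode above 0.03 m).
It fails at once if the dropper is moved more than 30 mm (distance of dropper_center from where it was at the start of the episode above 0.03 m).
It fails at once if the masking film is moved more than 30 mm (distance of masking_film_center from where it was at the start of the episode above 0.03 m).
It fails at once if the spray bottle is moved more than 30 mm (distance of spray_bottle_center from where it was at the start of the episode above 0.03 m).
It also fails if it takes over 120 s, if anything falls off the work surface, if the arm or the gripper's body presses on something with over 40 N, if the wrist force passes 120 N, or if a joint passes its speed limit or range.

ROBOT

A 6-joint arm with a two-finger parallel gripper is mounted at the origin on the work surface; the furniture and walls round the work are solid. World frame = base frame: x ahead of the robot, y to its left, z up, the work surface at z = 0. Lengths are in m, angles in degrees, forces in N, time in s.
With the tool pointing down it reaches from about 0.4 to 0.825 m from the base axis. Payload 7 kg.
Tool frame: the origin (TCP) lies on the centre line of the jaws, within the pads' length; the fingertips stand 11 mm ahead of it and the grasp point (between the pads) lies 8 mm behind it; z points along the fingers, y is the direction in which the jaws open and shut (so a half turn about z gives the same grasp; the last joint's range is limited). The gripper opens to 88 mm and grips with 3 to 60 N. Pads are 19 mm wide; open, the fingers measure 130 mm over their backs; the gripper's body (78 mm by 193 mm) begins 47 mm behind the grasp point.
Start: joints at [-51.962, 20.546, 0.682, 0, -70.136, -16.507], TCP at [0.248, -0.628, 0.238] pointing down, gripper open.
Joint ranges: [-176.03, 176.03], [-82.01, 121.73], [-58.28, 71.71], [-173.87, 95.51], [-174.79, -0.11], [-173.66, 173.66]. Speed limits (degrees/s): [136.94, 136.94, 172.46, 180, 180, 180].

INTERFACE

Orientations are given as [roll, pitch, yaw] about the fixed x, y, z axes, in that order (R = Rz(yaw) Ry(pitch) Rx(roll)).
In Python, from plant import ctrl, cams, order gives the robot as it stands.
- The arm moves only by the tool jog_arm, never from a script. Its argument "motion" is a list of rows, each an object with "offset": the shift along the tool's x, y, z in mm, a list of three; "roll": the turn about the tool's z in rad; "hand": the finger opening in mm, from 0 to 87.6. A call has 1 to 20 rows; each row is the pose to reach, as a shift and turn from the pose commanded when the call began, along the tool's axes at that moment; what a row does not reach only later rows make up. A row lasts 1/12 s, in which the tool goes at most 41.7 mm and 7.16 degrees, less where a joint would pass 70% of its speed; a pose out of reach is approached as far as the arm can. A call with a gripper value outside its range is refused whole. The fingers move at their own pace and stop on an object; the grip force is fixed at half the most. Time passes only in rows, so rows that repeat a pose let the fingers close. It gives the time, the measured TCP pose, the force and the opening at its end, in the units of the state.
- ctrl.get_obs(): the state, without advancing time (a new reading comes with each control period).
- cams.snapshot(name): name is "scene" or "top" or "wrist"; returns a dict with "img" (384x512x3 uint8, red, green, blue), "K" (3x3 intrinsics, pixels), "D" ([k1, k2, p1, p2, k3] as OpenCV has them; the pictures are not rectified), "cam_to_world" (4x4, takes a point from camera to world coordinates); the wrist camera has in their place "T_tool_cam" (4x4, takes a point from camera to tool coordinates, whose origin is the TCP and whose axes are the flange's). Camera axes: x right, y down, z forward; pixel columns grow to the right and rows downward; lengths in m; the calibration is good to about 2 mm. A picture is of the moment at which its call begins: read the wrist's pose just before it. There is no depth.
- order.close_job(): hands the job in, once; it reports no verdict.
The state is a dict: "clock": time; "joint_pos": joint angles; "qvel": joint speeds; "tau": joint torques, N m; "tool_pos": TCP position; "orientation": TCP orientation; "force": force on the tool from outside, world axes, zero at the start; "moment": the same for the moment, N m; "opening": finger opening in m.
Only numpy, scipy, OpenCV 4.12 (cv2) and the standard library are available. Lean on these libraries where they do the work, as an engineer would, in place of code of your own. Each camera call takes 0.05 s, during which the arm holds its last target. There are 200 camera calls.

## Working session

There is one attempt and no reset: what is moved stays moved. The work goes in short steps, Python scripts to look and compute and a tool call to move; the robot and the scene stay as the last step left them, time stands still between calls to the robot, and variables do not carry over. Pictures are saved under pics/ and viewed, about 12 in all and at most 16, crops included, and the job is handed in when it is done.

Besides the shell and the picture viewer there is one more tool, called after "Call:" as name(argument=value, ...) on one line, values as JSON. jog_arm: Moves the arm, as the interface text tells. Its arguments: {"type":"object","properties":{"motion":{"type":"array"}},"required":["motion"]}

```bash
mkdir -p pics; python3 - <<'E'
from plant import ctrl,cams
import cv2,numpy as np
print(ctrl.get_obs())
for n in ("top","scene"):
    s=cams.snapshot(n); np.savez(f"pics/{n}0.npz",**s)
    cv2.imwrite(f"pics/{n}0.png",cv2.resize(s["img"][:,:,::-1],(800,600),interpolation=cv2.INTER_CUBIC))
    print(n,s["K"],s["D"],s["cam_to_world"])
E
```

```text
{'clock': 0.0, 'joint_pos': array([-5.19631527e+01,  2.05914675e+01,  6.33630860e-01, -2.02629749e-02,
       -7.01359211e+01, -1.65069249e+01]), 'qvel': array([ 3.26849973e-02, -7.28087208e-02, -1.71945713e-01, -1.85277397e-05,
       -2.68736720e-02, -6.43819184e-02]), 'tau': array([-1.57075365e-04, -5.82728863e+01,  2.93060786e+01,  6.99712381e+00,
        7.12120032e-03, -1.60877821e-04]), 'tool_pos': array([ 0.24751892, -0.62747068,  0.23662078]), 'orientation': array([ 1.79904694e+02, -8.37872042e-03, -1.58476971e+02]), 'force': array([0.19829775, 0.31196643, 0.30596291]), 'moment': array([ 0.03313584, -0.00693835,  0.03531088]), 'opening': 0.08772553656002095}
top [[353.50068737   0.         253.00295322]
 [  0.         353.50068737 189.42689698]
 [  0.           0.           1.        ]] [0.00379145 0.         0.         0.         0.        ] [[-0.00263462 -0.98573451  0.16828704  0.20902229]
 [-0.99996645  0.00390221  0.00720203 -0.11859879]
 [-0.00775598 -0.16826242 -0.98571172  1.41497471]
 [ 0.          0.          0.          1.        ]]
scene [[405.15324946   0.         252.25940053]
 [  0.         405.15324946 193.58751674]
 [  0.           0.           1.        ]] [-0.04189971  0.          0.          0.          0.        ] [[-0.74299941 -0.44975468  0.49565371 -0.24330103]
 [-0.66899827  0.47712518 -0.56990602  0.64623577]
 [ 0.01982904 -0.75503132 -0.65538883  0.9939544 ]
 [ 0.          0.          0.          1.        ]]
```

View pics/top0.png

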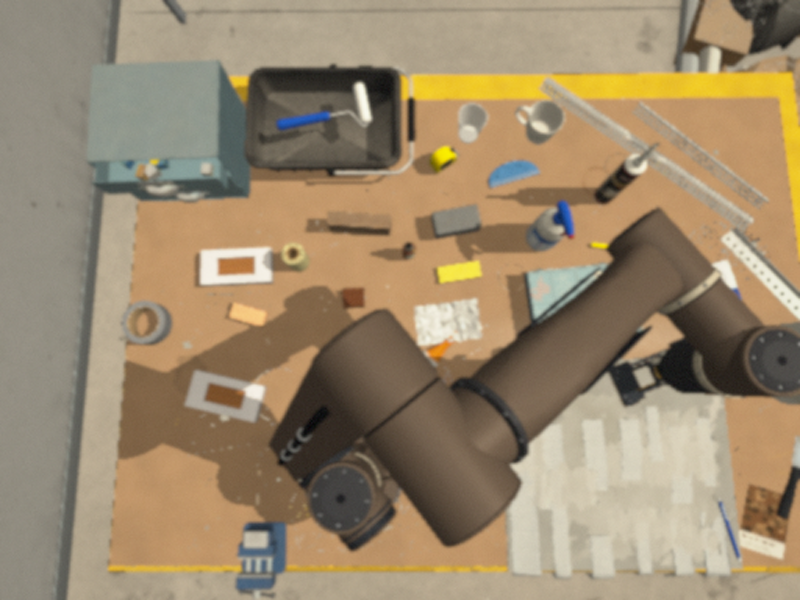

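View pics/scene0.png

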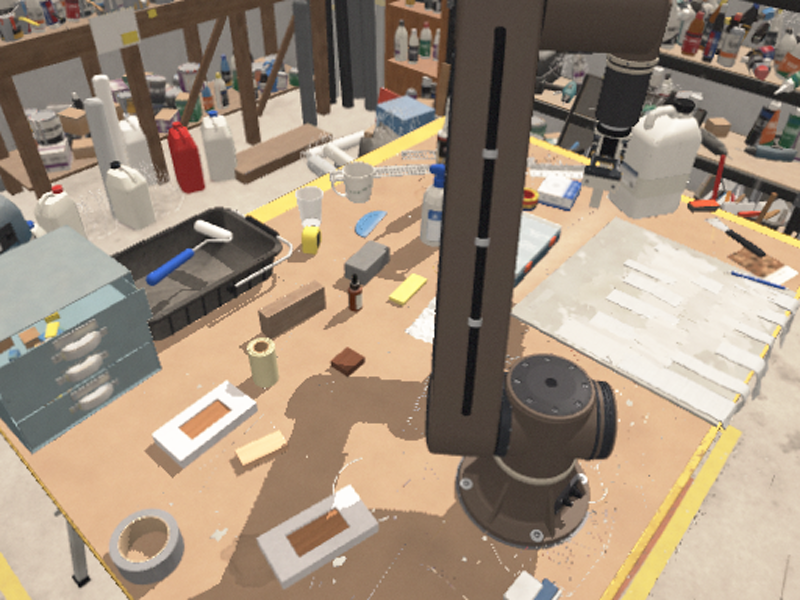

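The top view shows two recessed boards. Board A is at (235,265) and board B at (225,395), with the robot base at about (340,495). A is farther from the base, so A is the one meant. I'll confirm it in an enlarged crop and measure.

```bash
cat > h.py <<'E'
import numpy as np,cv2
def ray(s,uv,z,T=None):
    T=s["cam_to_world"] if T is None else T
    p=cv2.undistortPoints(np.array(uv,float).reshape(-1,1,2),s["K"],s["D"])[:,0]
    d=np.c_[p,np.ones(len(p))]@T[:3,:3].T
    o=T[:3,3]; return o+d*((z-o[2])/d[:,2])[:,None]
def proj(s,P,T=None):
    T=s["cam_to_world"] if T is None else T
    W=np.linalg.inv(T); return cv2.projectPoints(np.array(P,float),cv2.Rodrigues(W[:3,:3])[0],W[:3,3],s["K"],s["D"])[0][:,0]
E
python3 - <<'E'
import numpy as np,cv2
from h import *
s=dict(np.load("pics/top0.npz")); im=s["img"]
c=im[122:222,115:320,::-1]
cv2.imwrite("pics/crop.png",cv2.resize(c,None,fx=3.9,fy=3.9,interpolation=cv2.INTER_CUBIC))
hsv=cv2.cvtColor(im,cv2.COLOR_RGB2HSV)
up=lambda u,v:(u*.64,v*.64)
for n,p,z in [("A",(235,265),.026),("B",(225,395),.026),("base",(340,495),0.3),("patch",(247,314),.018),("plate",(459,272),.012),("sand",(456,220),.048),("hard",(360,218),.066),("off",(353,297),.018),("drop",(408,247),.1),("film",(294,252),.093)]:
    u,v=up(*p); q=ray(s,[[u,v]],z)[0]; print(n,q.round(3),np.hypot(*q[:2]).round(3),hsv[int(v),int(u)])
E
```

```text
A [0.529 0.305 0.026] 0.611 [ 14 166 180]
B [0.199 0.315 0.026] 0.372 [ 14 166 120]
base [ 0.01  -0.003  0.3  ] 0.011 [15 10 51]
patch [0.402 0.271 0.018] 0.485 [ 19 122 245]
plate [ 0.511 -0.274  0.012] 0.58 [ 27 180 246]
sand [ 0.64  -0.265  0.048] 0.692 [ 25  31 139]
hard [ 0.641 -0.02   0.066] 0.641 [ 15 108 160]
off [0.445 0.    0.018] 0.445 [ 11 171 124]
drop [ 0.555 -0.14   0.1  ] 0.573 [19 59 61]
film [0.546 0.14  0.093] 0.563 [ 16 141  85]
```

View pics/crop.png

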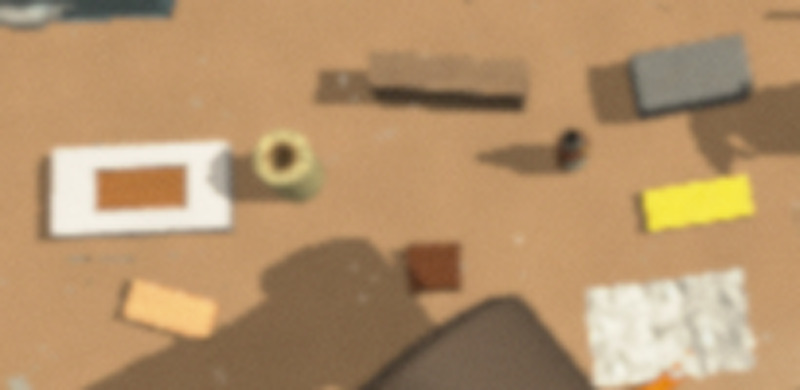

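Crop confirms board A (crop centre (140,190), 0.61 m from the base). B, at 0.37 m, is nearer, so it's the look-alike. Next I'll work out poses from the corners.

```bash
cat >> h.py <<'E'
def rect(P):
    (c,wh,a)=cv2.minAreaRect((np.array(P)[:,:2]*1000).astype(np.float32))
    b=cv2.boxPoints((c,wh,a)); e=[b[1]-b[0],b[2]-b[1]]; l=max(e,key=np.linalg.norm)
    ang=np.degrees(np.arctan2(l[1],l[0]))%180
    return np.mean(np.array(P)[:,:2],0).round(4),sorted(np.round(wh)),round(float(ang),1)
def plan(pose,yaw,tgt,tyaw):
    "tool-down offset (mm) and roll (rad) from commanded pose"
    c,s=np.cos(np.radians(yaw)),np.sin(np.radians(yaw)); d=(np.array(tgt)-pose)*1000
    r=(yaw-tyaw+90)%180-90
    return (c*d[0]+s*d[1]).round(1),(s*d[0]-c*d[1]).round(1),(-d[2]).round(1),round(np.radians(r),3)
E
python3 - <<'E'
from h import *
s=dict(np.load("pics/top0.npz"))
for n,z,c in [("board",.026,[(50,148),(230,141),(231,230),(50,237)]),("recess",.026,[(97,171),(185,167),(186,208),(98,210)]),("patch",.018,[(132,281),(217,304),(209,338),(123,316)]),("plate",.012,[(642,190),(751,176),(754,214),(648,231)]),("sand",.048,[(631,57),(745,36),(749,86),(640,112)]),("hard",.066,[(370,53),(526,63),(524,95),(372,88)])]:
    uv=np.array(c)/3.9+[115-.37,122-.37]; print(n,*rect(ray(s,uv,z)))
from plant import ctrl
o=ctrl.get_obs()
# long axis of things ~90deg in world => jaw y axis ~ world x => tool yaw ~ +-90
for t in ([.45,-.25,.28],[.42,.25,.25]): print(plan(o["tool_pos"],o["orientation"][2],t,75))
E
```

```text
board [0.5271 0.3042] [np.float64(94.0), np.float64(188.0)] 92.0
recess [0.5269 0.3029] [np.float64(44.0), np.float64(92.0)] 92.4
patch [0.402  0.2701] [np.float64(37.0), np.float64(94.0)] 75.5
plate [ 0.513  -0.2739] [np.float64(44.0), np.float64(115.0)] 97.3
sand [ 0.642  -0.2652] [np.float64(59.0), np.float64(123.0)] 100.5
hard [ 0.6354 -0.016 ] [np.float64(37.0), np.float64(160.0)] 86.5
(np.float64(-326.9), np.float64(276.9), np.float64(-43.3), np.float64(-0.933))
(np.float64(-482.4), np.float64(753.0), np.float64(-13.3), np.float64(-0.933))
```

Call:
jog_arm(motion=[{"offset":[-327,277,-43],"roll":-0.933,"hand":70},{"offset":[-327,277,-43],"roll":-0.933,"hand":70},{"offset":[-327,277,-43],"roll":-0.933,"hand":70},{"offset":[-327,277,-43],"roll":-0.933,"hand":70},{"offset":[-327,277,-43],"roll":-0.933,"hand":70},{"offset":[-327,277,-43],"roll":-0.933,"hand":70},{"offset":[-327,277,-43],"roll":-0.933,"hand":70},{"offset":[-327,277,-43],"roll":-0.933,"hand":70},{"offset":[-327,277,-43],"roll":-0.933,"hand":70},{"offset":[-327,277,-43],"roll":-0.933,"hand":70},{"offset":[-327,277,-43],"roll":-0.933,"hand":70},{"offset":[-327,277,-43],"roll":-0.933,"hand":70},{"offset":[-327,277,-43],"roll":-0.933,"hand":70},{"offset":[-327,277,-43],"roll":-0.933,"hand":70}])

```text
clock: 1.27
tool_pos: [0.4499, -0.2503, 0.2803]
orientation: [180.0, -0.0, -105.0]
force: [0.3, -0.0, -0.5]
opening: 0.07
```

```bash
cat > w.py <<'E'
import sys
from h import *
from plant import ctrl,cams
from scipy.spatial.transform import Rotation as R
def look(name):
    o=ctrl.get_obs(); s=cams.snapshot("wrist")
    T=np.eye(4); T[:3,:3]=R.from_euler("xyz",o["orientation"],degrees=True).as_matrix(); T[:3,3]=o["tool_pos"]
    s["cam_to_world"]=T@s["T_tool_cam"]; np.savez(f"pics/{name}.npz",**s)
    cv2.imwrite(f"pics/{name}.png",cv2.resize(s["img"][:,:,::-1],(800,600),interpolation=cv2.INTER_CUBIC))
    return o,s
def st():
    o=ctrl.get_obs(); print(round(o["clock"],2),o["tool_pos"].round(4),o["orientation"].round(2),o["joint_pos"].round(1),o["force"].round(1)); return o
def go(*t):
    o=st()
    for p,y in t: print(p,y,*plan(o["tool_pos"],o["orientation"][2],p,y))
E
python3 - <<'E'
from w import *
go(([.43,.27,.22],75.5),([.513,-.274,.25],97.3))
E
```

```text
1.27 [ 0.4499 -0.2503  0.2803] [ 179.96   -0.   -105.  ] [ -7.2   3.8 -15.3  -0.  -70.9  -7.8] [ 0.3 -0.  -0.5]
[0.43, 0.27, 0.22] 75.5 -497.5 153.9 60.3 -0.009
[0.513, -0.274, 0.25] 97.3 6.5 -67.1 30.3 -0.389
```

Call:
jog_arm(motion=[{"offset":[-497,154,60],"roll":-0.009,"hand":70},{"offset":[-497,154,60],"roll":-0.009,"hand":70},{"offset":[-497,154,60],"roll":-0.009,"hand":70},{"offset":[-497,154,60],"roll":-0.009,"hand":70},{"offset":[-497,154,60],"roll":-0.009,"hand":70},{"offset":[-497,154,60],"roll":-0.009,"hand":70},{"offset":[-497,154,60],"roll":-0.009,"hand":70},{"offset":[-497,154,60],"roll":-0.009,"hand":70},{"offset":[-497,154,60],"roll":-0.009,"hand":70},{"offset":[-497,154,60],"roll":-0.009,"hand":70},{"offset":[-497,154,60],"roll":-0.009,"hand":70},{"offset":[-497,154,60],"roll":-0.009,"hand":70},{"offset":[-497,154,60],"roll":-0.009,"hand":70},{"offset":[-497,154,60],"roll":-0.009,"hand":70},{"offset":[-497,154,60],"roll":-0.009,"hand":70},{"offset":[-497,154,60],"roll":-0.009,"hand":70},{"offset":[-497,154,60],"roll":-0.009,"hand":70}])

```text
clock: 2.68
tool_pos: [0.4305, 0.2683, 0.2206]
orientation: [180.0, -0.0, -104.6]
force: [0.5, -0.8, -0.6]
opening: 0.0698
```

```bash
python3 - <<'E'
from w import *
o,s=look("w1"); st(); print(s["T_tool_cam"].round(3),s["K"][0])
E
```

```text
2.73 [0.4306 0.2683 0.2208] [-1.7999e+02  1.0000e-02 -1.0460e+02] [ 54.1   5.4 -21.6   0.  -63.1 -68.8] [-0.1  0.  -0. ]
[[ 0.    -0.969 -0.246  0.067]
 [ 1.     0.     0.     0.001]
 [-0.    -0.246  0.969 -0.148]
 [ 0.     0.     0.     1.   ]] [278.81021308   0.         258.28118826]
```

View pics/w1.png

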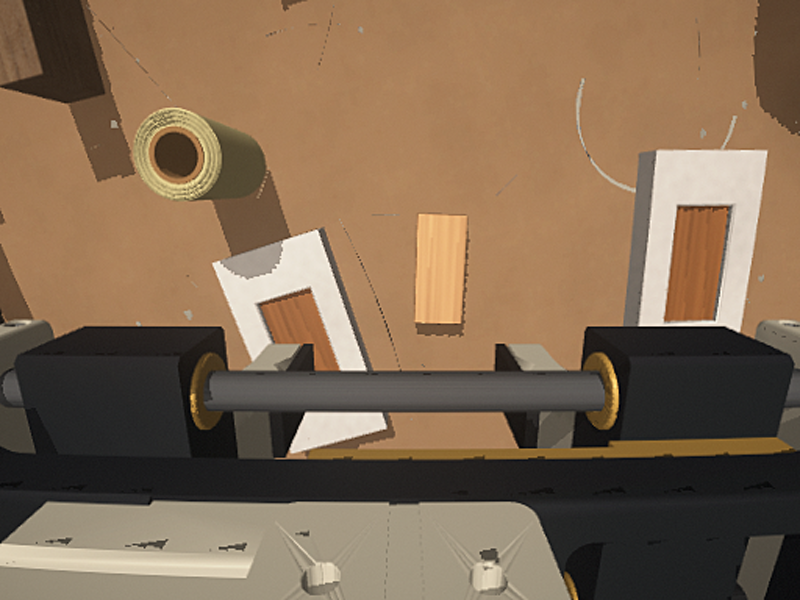

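Wrist view 1 shows the patch at (417,213)-(464,325). The target board is at the left, with corners (213,262), (320,229), (386,430) and (293,454). Look-alike B is at the right.

```bash
python3 - <<'E'
from w import *
s=dict(np.load("pics/w1.npz"))
f=lambda c:np.array(c)*.64-.18
print("patch",*rect(ray(s,f([(417,213),(467,215),(464,325),(415,323)]),.018)))
P=ray(s,f([(213,262),(320,229),(386,430),(293,454)]),.026); print("board",*rect(P),P[:,:2].round(4))
Q=ray(s,f([(256,304),(312,288),(338,370)]),.026)[:,:2]; print(Q)
g=cv2.cvtColor(s["img"],cv2.COLOR_RGB2HSV); print(g[170,282],g[190,282],g[230,282],g[200,320])
E
```

```text
patch [0.3994 0.271 ] [np.float64(41.0), np.float64(92.0)] 74.8
board [0.5256 0.306 ] [np.float64(91.0), np.float64(182.0)] 91.8 [[0.574  0.2167]
 [0.4831 0.2138]
 [0.479  0.3953]
 [0.5663 0.3981]]
[[0.55173754 0.25826585]
 [0.50327173 0.25713371]
 [0.50341607 0.33034062]]
[ 16 124 233] [ 16 125 231] [ 14 117 174] [ 14 119 175]
```

```bash
python3 - <<'E'
from w import *
go(([.3998,.271,.06],75),([.3998,.271,.0195],75))
E
```

```text
2.73 [0.4306 0.2683 0.2208] [-1.7999e+02  1.0000e-02 -1.0460e+02] [ 54.1   5.4 -21.6   0.  -63.1 -68.8] [-0.1  0.  -0. ]
[0.3998, 0.271, 0.06] 75 5.2 30.4 160.8 0.007
[0.3998, 0.271, 0.0195] 75 5.2 30.4 201.3 0.007
```

Call:
jog_arm(motion=[{"offset":[5,30,160],"roll":0.007,"hand":70},{"offset":[5,30,160],"roll":0.007,"hand":70},{"offset":[5,30,160],"roll":0.007,"hand":70},{"offset":[5,30,160],"roll":0.007,"hand":70},{"offset":[5,30,160],"roll":0.007,"hand":70},{"offset":[5,30,180],"roll":0.007,"hand":70},{"offset":[5,30,195],"roll":0.007,"hand":70},{"offset":[5,30,201],"roll":0.007,"hand":70},{"offset":[5,30,201],"roll":0.007,"hand":70},{"offset":[5,30,201],"roll":0.007,"hand":70},{"offset":[5,30,201],"roll":0.007,"hand":0},{"offset":[5,30,201],"roll":0.007,"hand":0},{"offset":[5,30,201],"roll":0.007,"hand":0},{"offset":[5,30,201],"roll":0.007,"hand":0},{"offset":[5,30,201],"roll":0.007,"hand":0},{"offset":[5,30,201],"roll":0.007,"hand":0},{"offset":[5,30,201],"roll":0.007,"hand":0},{"offset":[5,30,201],"roll":0.007,"hand":0},{"offset":[5,30,201],"roll":0.007,"hand":0}])

```text
clock: 4.32
tool_pos: [0.4, 0.2726, 0.0199]
orientation: [-180.0, 0.0, -104.9]
force: [-0.7, -1.3, 5.5]
opening: 0.0396
```

```bash
python3 - <<'E'
from w import *
go(([.3998,.271,.14],75),([.46,.305,.14],91.5))
E
```

```text
4.32 [0.4    0.2726 0.0199] [-1.7999e+02  1.0000e-02 -1.0488e+02] [ 57.6  17.9 -38.1   0.  -34.  -72.5] [-0.7 -1.3  5.5]
[0.3998, 0.271, 0.14] 75 1.6 -0.2 -120.1 0.002
[0.46, 0.305, 0.14] 91.5 -46.8 -49.7 -120.1 -0.286
```

```bash
python3 - <<'E'
from w import *
go(([.4,.2726,.16],75),([.527,.36,.16],91.5))
E
```

```text
4.32 [0.4    0.2726 0.0199] [-1.7999e+02  1.0000e-02 -1.0488e+02] [ 57.6  17.9 -38.1   0.  -34.  -72.5] [-0.7 -1.3  5.5]
[0.4, 0.2726, 0.16] 75 -0.0 0.0 -140.1 0.002
[0.527, 0.36, 0.16] 91.5 -117.1 -100.3 -140.1 -0.286
```

Call:
jog_arm(motion=[{"offset":[0,0,-20],"roll":0,"hand":0},{"offset":[0,0,-50],"roll":0,"hand":0},{"offset":[0,0,-90],"roll":0,"hand":0},{"offset":[-20,-20,-125],"roll":0,"hand":0},{"offset":[-50,-45,-140],"roll":-0.1,"hand":0},{"offset":[-80,-70,-140],"roll":-0.2,"hand":0},{"offset":[-100,-85,-140],"roll":-0.286,"hand":0},{"offset":[-112,-95,-140],"roll":-0.286,"hand":0},{"offset":[-117,-100,-140],"roll":-0.286,"hand":0},{"offset":[-117,-100,-140],"roll":-0.286,"hand":0},{"offset":[-117,-100,-140],"roll":-0.286,"hand":0},{"offset":[-117,-100,-140],"roll":-0.286,"hand":0}])

```text
clock: 5.32
tool_pos: [0.5257, 0.359, 0.1593]
orientation: [180.0, -0.0, -88.5]
force: [0.1, -0.2, -1.2]
opening: 0.0399
```

```bash
python3 - <<'E'
from w import *
o,s=look("w2"); st()
E
```

```text
5.37 [0.5257 0.3591 0.1597] [ 1.7998e+02 -1.0000e-02 -8.8520e+01] [ 51.9  20.3 -10.4  -0.  -59.4 -50.4] [0.3 0.  0.3]
```

View pics/w2.png

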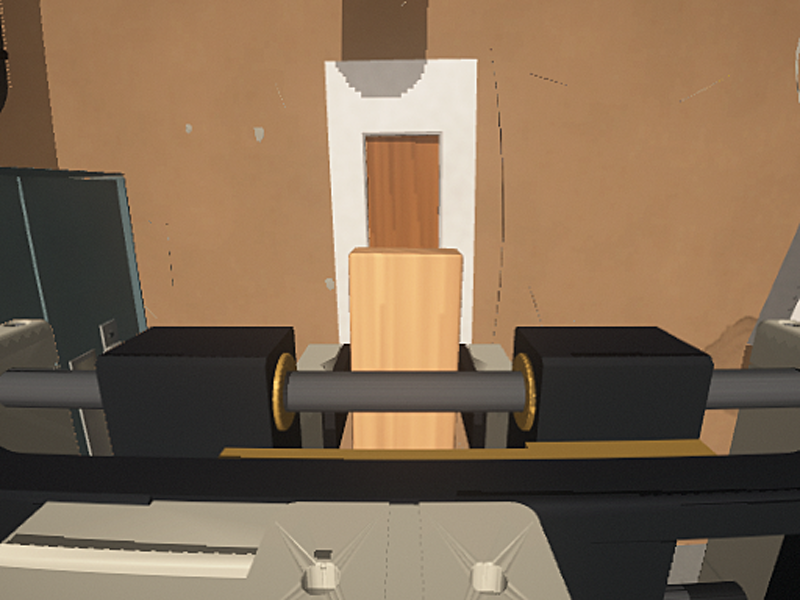

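Wrist view 2 shows the recess far rim at (364,132)-(441,132), board corners (326,60) and (477,60), and the held patch's front top edge at (351,253)-(462,253).

```bash
python3 - <<'E'
from w import *
s=dict(np.load("pics/w2.npz")); f=lambda c:np.array(c)*.64-.18
Q=ray(s,f([(364,132),(441,132),(366,240),(440,240)]),.026)[:,:2]; print("recess",Q.round(4),Q.mean(0))
P=ray(s,f([(326,60),(477,60),(338,342),(472,342)]),.026)[:,:2]; print("board",P.round(4))
H=ray(s,f([(351,253),(462,253),(353,365),(459,365)]),.1578)[:,:2]; print("patch",H.round(4))
E
```

```text
recess [[0.5515 0.2567]
 [0.5046 0.2555]
 [0.5498 0.3225]
 [0.5023 0.3212]] [0.52702571 0.28896153]
board [[0.5743 0.2164]
 [0.4849 0.2141]
 [0.5686 0.3922]
 [0.4772 0.3898]]
patch [[0.544  0.3129]
 [0.5059 0.3119]
 [0.5435 0.3541]
 [0.5046 0.3531]]
```

```bash
python3 - <<'E'
from w import *
go(([.5272,.3062,.052],91.8))
E
```

```text
5.37 [0.5257 0.3591 0.1597] [ 1.7998e+02 -1.0000e-02 -8.8520e+01] [ 51.9  20.3 -10.4  -0.  -59.4 -50.4] [0.3 0.  0.3]
[0.5272, 0.3062, 0.052] 91.8 52.9 -0.1 107.7 -0.006
```

Call:
jog_arm(motion=[{"offset":[30,0,20],"roll":-0.006,"hand":0},{"offset":[53,0,50],"roll":-0.006,"hand":0},{"offset":[53,0,80],"roll":-0.006,"hand":0},{"offset":[53,0,100],"roll":-0.006,"hand":0},{"offset":[53,0,108],"roll":-0.006,"hand":0},{"offset":[53,0,108],"roll":-0.006,"hand":0},{"offset":[53,0,108],"roll":-0.006,"hand":0},{"offset":[53,0,108],"roll":-0.006,"hand":0},{"offset":[53,0,108],"roll":-0.006,"hand":0}])

```text
clock: 6.12
tool_pos: [0.5287, 0.3078, 0.0533]
orientation: [-179.9, 0.1, -88.1]
force: [0.5, -0.1, 0.1]
opening: 0.0396
```

```bash
python3 - <<'E'
from w import *
o,s=look("w3"); st()
cv2.imwrite("pics/w3c.png",cv2.resize(s["img"][60:300,130:386,::-1],None,fx=2.5,fy=2.5,interpolation=cv2.INTER_CUBIC))
E
```

```text
6.17 [0.5286 0.3076 0.0531] [-1.7989e+02  1.0000e-01 -8.8140e+01] [ 48.5  24.6 -20.1   0.  -45.2 -46.6] [-0.1 -0.1 -0.5]
```

View pics/w3c.png

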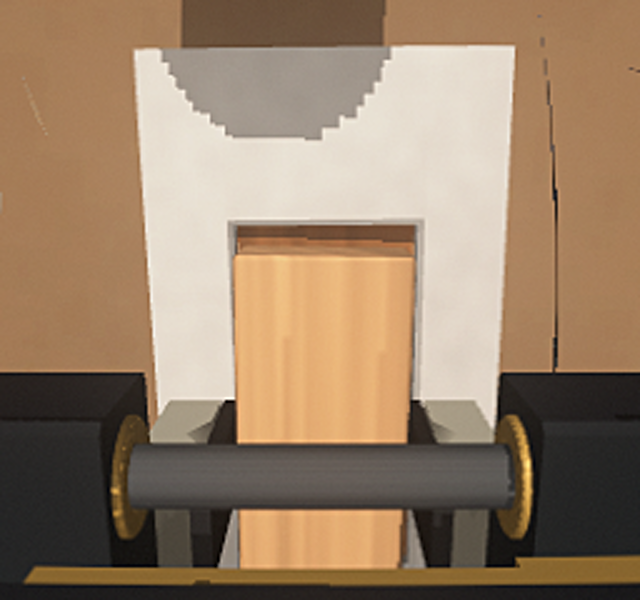

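Wrist view 3 (crop): rim corners are at (229,220) and (423,220), and the patch's top front edge is at (235,255)-(414,255). It sits above the recess, so I'll compute the residual offset.

```bash
python3 - <<'E'
from w import *
s=dict(np.load("pics/w3.npz")); f=lambda c:np.array(c)/2.5+[130-.3,60-.3]
print("rim",ray(s,f([(229,220),(423,220),(232,390),(420,390)]),.026)[:,:2].round(4).tolist())
print("top",ray(s,f([(235,255),(414,255),(238,430),(408,430)]),.0512)[:,:2].round(4).tolist())
print("bot",ray(s,f([(238,241),(414,241)]),.0332)[:,:2].round(4).tolist())
E
```

```text
rim [[0.5524, 0.2568], [0.5042, 0.2552], [0.5516, 0.3013], [0.502, 0.2997]]
top [[0.5478, 0.2619], [0.5093, 0.2606], [0.5471, 0.3022], [0.508, 0.3009]]
bot [[0.5493, 0.2611], [0.5071, 0.2597]]
```

Call:
jog_arm(motion=[{"offset":[2,0.5,0],"roll":0,"hand":0},{"offset":[2,0.5,0],"roll":0,"hand":0},{"offset":[2,0.5,3],"roll":0,"hand":0},{"offset":[2,0.5,6],"roll":0,"hand":0},{"offset":[2,0.5,8],"roll":0,"hand":0},{"offset":[2,0.5,10],"roll":0,"hand":0},{"offset":[2,0.5,11],"roll":0,"hand":0},{"offset":[2,0.5,12],"roll":0,"hand":0},{"offset":[2,0.5,12.5],"roll":0,"hand":0},{"offset":[2,0.5,12.5],"roll":0,"hand":0},{"offset":[2,0.5,12.5],"roll":0,"hand":0}])

```text
clock: 7.08
tool_pos: [0.5274, 0.3046, 0.04]
orientation: [180.0, -0.0, -88.2]
force: [-4.9, -1.9, 9.8]
opening: 0.0397
```

Call:
jog_arm(motion=[{"offset":[0,0,0],"roll":0,"hand":60},{"offset":[0,0,0],"roll":0,"hand":60},{"offset":[0,0,0],"roll":0,"hand":60},{"offset":[0,0,0],"roll":0,"hand":60},{"offset":[0,0,0],"roll":0,"hand":60},{"offset":[0,0,-30],"roll":0,"hand":60},{"offset":[0,0,-70],"roll":0,"hand":60},{"offset":[-30,0,-100],"roll":0,"hand":70},{"offset":[-50,0,-120],"roll":0,"hand":70},{"offset":[-50,0,-120],"roll":0,"hand":70},{"offset":[-50,0,-120],"roll":0,"hand":70},{"offset":[-50,0,-120],"roll":0,"hand":70}])

```text
clock: 8.08
tool_pos: [0.5253, 0.3542, 0.1581]
orientation: [179.9, -0.0, -88.2]
force: [0.4, 0.2, -0.8]
opening: 0.0702
```

```bash
python3 - <<'E'
from w import *
o,s=look("w4"); go(([.46,.1,.28],91.5),([.46,-.2,.28],97.3))
E
```

```text
8.13 [0.5252 0.3537 0.1577] [ 1.7989e+02 -9.0000e-02 -8.8190e+01] [ 51.6  20.1 -10.9  -0.  -59.1 -49.7] [-0.  -0.5  0.5]
[0.46, 0.1, 0.28] 91.5 251.5 73.2 -122.3 0.005
[0.46, -0.2, 0.28] 97.3 551.4 82.7 -122.3 -0.096
```

View pics/w4.png

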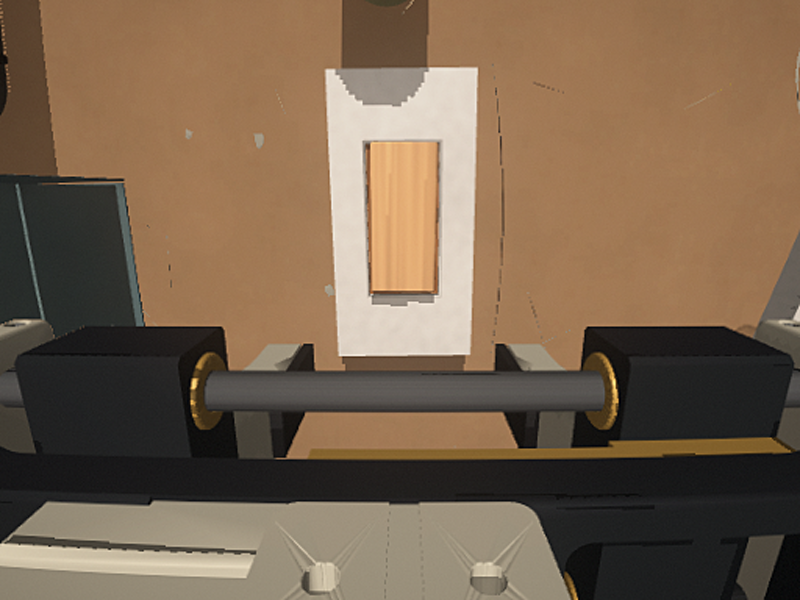

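Wrist view 4 shows the patch seated, with its top at (368,141)-(436,292) inside the rim.

```bash
python3 - <<'E'
from w import *
s=dict(np.load("pics/w4.npz")); f=lambda c:np.array(c)*.64-.18
print("patch",*rect(ray(s,f([(368,141),(437,141),(436,292),(371,292)]),.038)))
print("board",*rect(ray(s,f([(326,69),(477,69),(471,355),(339,356)]),.026)))
go(([.51,-.225,.2],97.3))
s=dict(np.load("pics/top0.npz")); print("spray",ray(s,[[545*.64,240*.64],[562*.64,215*.64]],.15)) 
E
```

```text
patch [0.5262 0.3031] [np.float64(41.0), np.float64(90.0)] 92.0
board [0.5259 0.3056] [np.float64(90.0), np.float64(180.0)] 92.4
8.13 [0.5252 0.3537 0.1577] [ 1.7989e+02 -9.0000e-02 -8.8190e+01] [ 51.6  20.1 -10.9  -0.  -59.1 -49.7] [-0.  -0.5  0.5]
[0.51, -0.225, 0.2] 97.3 577.9 33.5 -42.3 -0.096
spray [[ 0.55752142 -0.46273129  0.15      ]
 [ 0.61862522 -0.50595172  0.15      ]]
```

Call:
jog_arm(motion=[{"offset":[40,0,-60],"roll":0,"hand":70},{"offset":[80,5,-90],"roll":0,"hand":70},{"offset":[578,34,-90],"roll":-0.096,"hand":70},{"offset":[578,34,-90],"roll":-0.096,"hand":70},{"offset":[578,34,-90],"roll":-0.096,"hand":70},{"offset":[578,34,-90],"roll":-0.096,"hand":70},{"offset":[578,34,-90],"roll":-0.096,"hand":70},{"offset":[578,34,-90],"roll":-0.096,"hand":70},{"offset":[578,34,-90],"roll":-0.096,"hand":70},{"offset":[578,34,-90],"roll":-0.096,"hand":70},{"offset":[578,34,-90],"roll":-0.096,"hand":70},{"offset":[578,34,-90],"roll":-0.096,"hand":70},{"offset":[578,34,-90],"roll":-0.096,"hand":70},{"offset":[578,34,-42],"roll":-0.096,"hand":70},{"offset":[578,34,-42],"roll":-0.096,"hand":70},{"offset":[578,34,-42],"roll":-0.096,"hand":70},{"offset":[578,34,-42],"roll":-0.096,"hand":70},{"offset":[578,34,-42],"roll":-0.096,"hand":70},{"offset":[578,34,-42],"roll":-0.096,"hand":70}])

```text
clock: 9.72
tool_pos: [0.5106, -0.2236, 0.2013]
orientation: [-180.0, -0.0, -82.6]
force: [0.6, 0.3, 0.4]
opening: 0.0698
```

```bash
python3 - <<'E'
from w import *
o,s=look("w5"); st()
E
```

```text
9.77 [ 0.5109 -0.2233  0.2016] [-1.7995e+02 -1.0000e-02 -8.2600e+01] [ -3.5  11.1 -17.4   0.  -61.5  10.9] [-0.7 -0.1 -0.1]
```

View pics/w5.png

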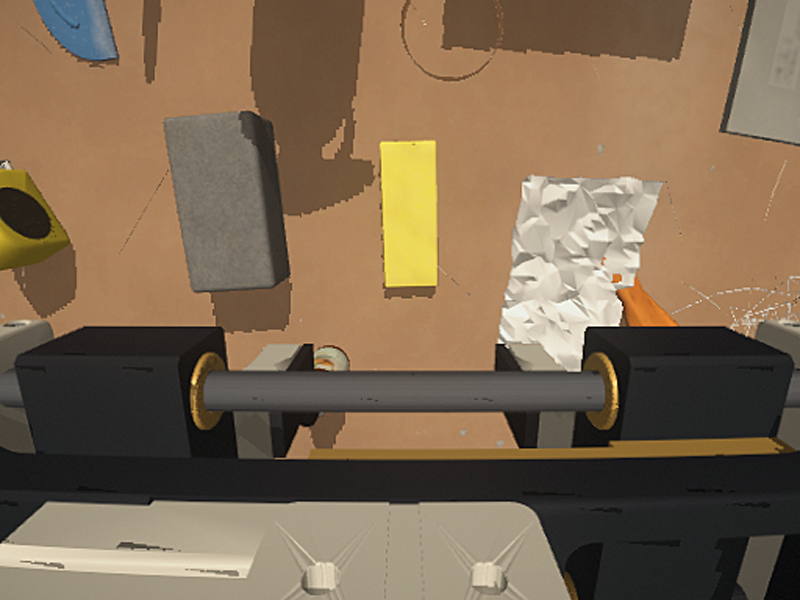

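Wrist view 5: plate top (380,141), (436,140), (437,287), (384,287). Sanding block top about (164,118), (240,111), (276,286), (192,291).

```bash
python3 - <<'E'
from w import *
s=dict(np.load("pics/w5.npz")); f=lambda c:np.array(c)*.64-.18
r=rect(ray(s,f([(380,141),(436,140),(437,287),(384,287)]),.012)); print("plate",*r)
print("sand",*rect(ray(s,f([(164,118),(240,111),(276,286),(192,291)]),.048)))
go(([*r[0],.015],r[2]))
E
```

```text
plate [ 0.5117 -0.273 ] [np.float64(42.0), np.float64(110.0)] 98.4
sand [ 0.6428 -0.2662] [np.float64(61.0), np.float64(117.0)] 100.7
9.77 [ 0.5109 -0.2233  0.2016] [-1.7995e+02 -1.0000e-02 -8.2600e+01] [ -3.5  11.1 -17.4   0.  -61.5  10.9] [-0.7 -0.1 -0.1]
[np.float64(0.5117), np.float64(-0.273), 0.015] 98.4 49.3 5.6 186.6 -0.017
```

Call:
jog_arm(motion=[{"offset":[49,5.5,140],"roll":-0.017,"hand":66},{"offset":[49,5.5,140],"roll":-0.017,"hand":66},{"offset":[49,5.5,140],"roll":-0.017,"hand":66},{"offset":[49,5.5,140],"roll":-0.017,"hand":66},{"offset":[49,5.5,160],"roll":-0.017,"hand":66},{"offset":[49,5.5,175],"roll":-0.017,"hand":66},{"offset":[49,5.5,184],"roll":-0.017,"hand":66},{"offset":[49,5.5,186],"roll":-0.017,"hand":66},{"offset":[49,5.5,186],"roll":-0.017,"hand":66},{"offset":[49,5.5,186],"roll":-0.017,"hand":66},{"offset":[49,5.5,186],"roll":-0.017,"hand":0},{"offset":[49,5.5,186],"roll":-0.017,"hand":0},{"offset":[49,5.5,186],"roll":-0.017,"hand":0},{"offset":[49,5.5,186],"roll":-0.017,"hand":0},{"offset":[49,5.5,186],"roll":-0.017,"hand":0},{"offset":[49,5.5,186],"roll":-0.017,"hand":0},{"offset":[49,5.5,186],"roll":-0.017,"hand":0}])

```text
clock: 11.18
tool_pos: [0.5116, -0.2734, 0.0155]
orientation: [-180.0, -0.0, -81.7]
force: [-1.1, 1.8, 6.6]
opening: 0.0416
```

```bash
python3 - <<'E'
from w import *
o=ctrl.get_obs(); z=o["tool_pos"][2]
go(([.5262,.304,.038+z+.015],92),([.5262,.304,.038+z],92))
E
```

```text
11.18 [ 0.5116 -0.2734  0.0155] [-1.7997e+02 -2.0000e-02 -8.1690e+01] [ -8.8  25.2 -25.9   0.  -38.9  17.1] [-1.1  1.8  6.6]
[0.5262, 0.304, np.float64(0.06852894082422571)] 92 -569.3 -98.0 -53.0 0.11
[0.5262, 0.304, np.float64(0.05352894082422571)] 92 -569.3 -98.0 -38.0 0.11
```

Call:
jog_arm(motion=[{"offset":[0,0,-20],"roll":0,"hand":0},{"offset":[0,0,-60],"roll":0,"hand":0},{"offset":[0,0,-100],"roll":0,"hand":0},{"offset":[0,0,-140],"roll":0,"hand":0},{"offset":[-20,-10,-175],"roll":0,"hand":0},{"offset":[-569,-98,-190],"roll":0.11,"hand":0},{"offset":[-569,-98,-190],"roll":0.11,"hand":0},{"offset":[-569,-98,-190],"roll":0.11,"hand":0},{"offset":[-569,-98,-190],"roll":0.11,"hand":0},{"offset":[-569,-98,-190],"roll":0.11,"hand":0},{"offset":[-569,-98,-190],"roll":0.11,"hand":0},{"offset":[-569,-98,-190],"roll":0.11,"hand":0},{"offset":[-569,-98,-190],"roll":0.11,"hand":0},{"offset":[-569,-98,-190],"roll":0.11,"hand":0},{"offset":[-569,-98,-190],"roll":0.11,"hand":0},{"offset":[-569,-98,-190],"roll":0.11,"hand":0},{"offset":[-569,-98,-190],"roll":0.11,"hand":0},{"offset":[-569,-98,-190],"roll":0.11,"hand":0},{"offset":[-569,-98,-190],"roll":0.11,"hand":0},{"offset":[-569,-98,-190],"roll":0.11,"hand":0}])

```text
clock: 12.85
tool_pos: [0.5258, 0.3075, 0.2042]
orientation: [180.0, -0.0, -87.8]
force: [-0.4, -0.4, 0.2]
opening: 0.0419
```

```bash
python3 - <<'E'
from w import *
go(([.5262,.304,.0545],92))
E
```

```text
12.85 [0.5258 0.3075 0.2042] [ 1.7998e+02 -2.0000e-02 -8.7810e+01] [ 48.7  15.7 -10.7  -0.  -63.6 -46.5] [-0.4 -0.4  0.2]
[0.5262, 0.304, 0.0545] 92 3.5 -0.3 149.7 0.003
```

Call:
jog_arm(motion=[{"offset":[2,0,30],"roll":0,"hand":0},{"offset":[2,0,70],"roll":0,"hand":0},{"offset":[2,0,105],"roll":0,"hand":0},{"offset":[2,0,130],"roll":0,"hand":0},{"offset":[2,0,138],"roll":0,"hand":0},{"offset":[2,0,138],"roll":0,"hand":0},{"offset":[2,0,138],"roll":0,"hand":0},{"offset":[2,0,138],"roll":0,"hand":0}])

```text
clock: 13.52
tool_pos: [0.5273, 0.3026, 0.0691]
orientation: [-179.9, 0.1, -88.0]
force: [0.6, 0.3, 0.0]
opening: 0.0417
```

```bash
python3 - <<'E'
from w import *
go(([.5262,.304,.054],92))
E
```

```text
13.52 [0.5273 0.3026 0.0691] [-1.7986e+02  1.0000e-01 -8.7980e+01] [ 48.3  23.1 -19.8   0.  -46.9 -46.3] [0.6 0.3 0. ]
[0.5262, 0.304, 0.054] 92 -1.5 1.0 15.1 0.0
```

Call:
jog_arm(motion=[{"offset":[0,0,4],"roll":0,"hand":0},{"offset":[0,0,8],"roll":0,"hand":0},{"offset":[0,0,11],"roll":0,"hand":0},{"offset":[0,0,12],"roll":0,"hand":0},{"offset":[0,0,12.5],"roll":0,"hand":0},{"offset":[0,0,12.5],"roll":0,"hand":0},{"offset":[0,0,12.5],"roll":0,"hand":0}])

```text
clock: 14.1
tool_pos: [0.5261, 0.3019, 0.0546]
orientation: [-180.0, -0.0, -88.0]
force: [-1.0, -0.7, 0.2]
opening: 0.0415
```

Call:
jog_arm(motion=[{"offset":[0,0,0.7],"roll":0,"hand":0},{"offset":[0,0,0.9],"roll":0,"hand":0},{"offset":[0,0,0.9],"roll":0,"hand":58},{"offset":[0,0,0.9],"roll":0,"hand":58},{"offset":[0,0,0.9],"roll":0,"hand":58},{"offset":[0,0,0.9],"roll":0,"hand":58},{"offset":[0,0,-20],"roll":0,"hand":58},{"offset":[0,0,-60],"roll":0,"hand":58},{"offset":[-30,0,-95],"roll":0,"hand":80},{"offset":[-55,0,-110],"roll":0,"hand":80},{"offset":[-55,0,-110],"roll":0,"hand":80},{"offset":[-55,0,-110],"roll":0,"hand":80},{"offset":[-55,0,-110],"roll":0,"hand":80}])

```text
clock: 15.18
tool_pos: [0.5236, 0.3565, 0.164]
orientation: [179.9, -0.0, -88.0]
force: [0.0, -0.6, -0.8]
opening: 0.0793
```

```bash
python3 - <<'E'
from w import *
o,s=look("w6"); go(([.6428,-.2662,.28],100.5))
E
```

```text
15.23 [0.5235 0.3559 0.1635] [ 1.7991e+02 -7.0000e-02 -8.8010e+01] [ 51.8  19.8 -10.5  -0.  -59.8 -49.8] [0.7 0.1 0.2]
[0.6428, -0.2662, 0.28] 100.5 625.9 -97.6 -116.5 -0.148
```

View pics/w6.png

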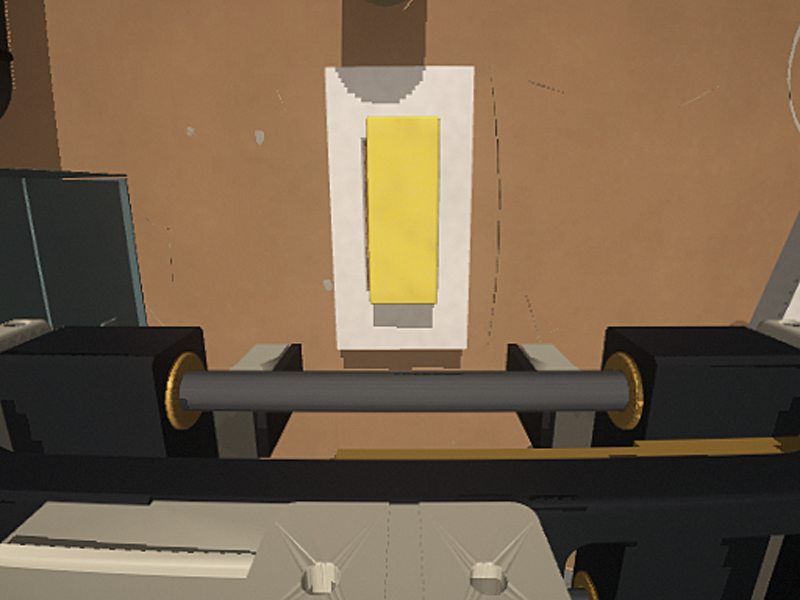

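Wrist view 6 shows the plate lying flat and centred on the patch, (368,117)-(436,303). Sanding block next.

Call:
jog_arm(motion=[{"offset":[0,0,-40],"roll":0,"hand":80},{"offset":[40,0,-60],"roll":0,"hand":82},{"offset":[626,-98,-60],"roll":-0.148,"hand":82},{"offset":[626,-98,-60],"roll":-0.148,"hand":82},{"offset":[626,-98,-60],"roll":-0.148,"hand":82},{"offset":[626,-98,-60],"roll":-0.148,"hand":82},{"offset":[626,-98,-60],"roll":-0.148,"hand":82},{"offset":[626,-98,-60],"roll":-0.148,"hand":82},{"offset":[626,-98,-60],"roll":-0.148,"hand":82},{"offset":[626,-98,-60],"roll":-0.148,"hand":82},{"offset":[626,-98,-60],"roll":-0.148,"hand":82},{"offset":[626,-98,-60],"roll":-0.148,"hand":82},{"offset":[626,-98,-60],"roll":-0.148,"hand":82},{"offset":[626,-98,-60],"roll":-0.148,"hand":82},{"offset":[626,-98,-60],"roll":-0.148,"hand":82},{"offset":[626,-98,-60],"roll":-0.148,"hand":82},{"offset":[626,-98,-60],"roll":-0.148,"hand":82},{"offset":[626,-98,-60],"roll":-0.148,"hand":82},{"offset":[626,-98,-60],"roll":-0.148,"hand":82},{"offset":[626,-98,-60],"roll":-0.148,"hand":82}])

```text
clock: 16.9
tool_pos: [0.6432, -0.2652, 0.2236]
orientation: [179.9, 0.0, -79.5]
force: [1.2, 0.6, 0.5]
opening: 0.0821
```

```bash
python3 - <<'E'
from w import *
go(([.6428,-.2662,.032],100.6))
s=dict(np.load("pics/w6.npz")); f=lambda c:np.array(c)*.64-.18
print("plate",*rect(ray(s,f([(368,117),(439,117),(436,303),(371,303)]),.05)))
E
```

```text
16.9 [ 0.6432 -0.2652  0.2236] [ 1.7991e+02  5.0000e-02 -7.9550e+01] [ -6.4  23.    2.6  -0.  -69.7  16.9] [1.2 0.6 0.5]
[0.6428, -0.2662, 0.032] 100.6 0.9 0.6 191.6 -0.003
plate [0.5246 0.3021] [np.float64(40.0), np.float64(108.0)] 92.0
```

Call:
jog_arm(motion=[{"offset":[1,0.5,40],"roll":0,"hand":82},{"offset":[1,0.5,80],"roll":0,"hand":82},{"offset":[1,0.5,110],"roll":0,"hand":82},{"offset":[1,0.5,135],"roll":0,"hand":82},{"offset":[1,0.5,155],"roll":0,"hand":82},{"offset":[1,0.5,170],"roll":0,"hand":82},{"offset":[1,0.5,182],"roll":0,"hand":82},{"offset":[1,0.5,190],"roll":0,"hand":82},{"offset":[1,0.5,190],"roll":0,"hand":82},{"offset":[1,0.5,190],"roll":0,"hand":82},{"offset":[1,0.5,190],"roll":0,"hand":0},{"offset":[1,0.5,190],"roll":0,"hand":0},{"offset":[1,0.5,190],"roll":0,"hand":0},{"offset":[1,0.5,190],"roll":0,"hand":0},{"offset":[1,0.5,190],"roll":0,"hand":0},{"offset":[1,0.5,190],"roll":0,"hand":0},{"offset":[1,0.5,190],"roll":0,"hand":0}])

```text
clock: 18.32
tool_pos: [0.644, -0.2666, 0.0354]
orientation: [-180.0, -0.0, -79.5]
force: [-2.1, 1.0, 6.0]
opening: 0.062
```

```bash
python3 - <<'E'
from w import *
o=ctrl.get_obs(); z=o["tool_pos"][2]
go(([.526,.304,.05+z],92))
E
```

```text
18.32 [ 0.644  -0.2666  0.0354] [-1.7995e+02 -3.0000e-02 -7.9510e+01] [ -6.5  32.2  -9.    0.  -48.8  17. ] [-2.1  1.   6. ]
[0.526, 0.304, np.float64(0.08539814516478034)] 92 -582.6 12.2 -50.0 0.148
```

Call:
jog_arm(motion=[{"offset":[0,0,-20],"roll":0,"hand":0},{"offset":[0,0,-60],"roll":0,"hand":0},{"offset":[0,0,-100],"roll":0,"hand":0},{"offset":[0,0,-140],"roll":0,"hand":0},{"offset":[-20,0,-170],"roll":0,"hand":0},{"offset":[-583,12,-180],"roll":0.148,"hand":0},{"offset":[-583,12,-180],"roll":0.148,"hand":0},{"offset":[-583,12,-180],"roll":0.148,"hand":0},{"offset":[-583,12,-180],"roll":0.148,"hand":0},{"offset":[-583,12,-180],"roll":0.148,"hand":0},{"offset":[-583,12,-180],"roll":0.148,"hand":0},{"offset":[-583,12,-180],"roll":0.148,"hand":0},{"offset":[-583,12,-180],"roll":0.148,"hand":0},{"offset":[-583,12,-180],"roll":0.148,"hand":0},{"offset":[-583,12,-180],"roll":0.148,"hand":0},{"offset":[-583,12,-180],"roll":0.148,"hand":0},{"offset":[-583,12,-180],"roll":0.148,"hand":0},{"offset":[-583,12,-180],"roll":0.148,"hand":0},{"offset":[-583,12,-180],"roll":0.148,"hand":0},{"offset":[-583,12,-180],"roll":0.148,"hand":0}])

```text
clock: 19.98
tool_pos: [0.5248, 0.3089, 0.214]
orientation: [180.0, 0.0, -87.8]
force: [-0.1, -0.6, -0.7]
opening: 0.0616
```

```bash
python3 - <<'E'
from w import *
go(([.526,.304,.0854],92))
E
```

```text
19.98 [0.5248 0.3089 0.214 ] [ 1.800e+02  3.000e-02 -8.778e+01] [ 48.8  15.3 -10.   -0.  -64.7 -46.6] [-0.1 -0.6 -0.7]
[0.526, 0.304, 0.0854] 92 5.0 -1.0 128.6 0.004
```

Call:
jog_arm(motion=[{"offset":[2,-0.5,30],"roll":0,"hand":0},{"offset":[2,-0.5,65],"roll":0,"hand":0},{"offset":[2,-0.5,90],"roll":0,"hand":0},{"offset":[2,-0.5,108],"roll":0,"hand":0},{"offset":[2,-0.5,115],"roll":0,"hand":0},{"offset":[2,-0.5,115],"roll":0,"hand":0},{"offset":[2,-0.5,115],"roll":0,"hand":0},{"offset":[2,-0.5,115],"roll":0,"hand":0},{"offset":[2,-0.5,115],"roll":0,"hand":0}])

```text
clock: 20.73
tool_pos: [0.5271, 0.3032, 0.1012]
orientation: [-179.9, 0.1, -88.0]
force: [-0.9, -0.1, -1.1]
opening: 0.0619
```

```bash
python3 - <<'E'
from w import *
go(([.526,.304,.0854],92))
E
```

```text
20.73 [0.5271 0.3032 0.1012] [-1.7989e+02  1.0000e-01 -8.7990e+01] [ 48.3  21.  -18.    0.  -50.8 -46.3] [-0.9 -0.1 -1.1]
[0.526, 0.304, 0.0854] 92 -0.8 1.1 15.8 0.0
```

Call:
jog_arm(motion=[{"offset":[0,0.5,4],"roll":0,"hand":0},{"offset":[0,0.5,8],"roll":0,"hand":0},{"offset":[0,0.5,11],"roll":0,"hand":0},{"offset":[0,0.5,13],"roll":0,"hand":0},{"offset":[0,0.5,13],"roll":0,"hand":0},{"offset":[0,0.5,13],"roll":0,"hand":0},{"offset":[0,0.5,13],"roll":0,"hand":0}])

```text
clock: 21.32
tool_pos: [0.526, 0.3027, 0.0866]
orientation: [-180.0, -0.0, -88.0]
force: [0.0, -0.1, -1.0]
opening: 0.0621
```

Call:
jog_arm(motion=[{"offset":[0,0,0.7],"roll":0,"hand":0},{"offset":[0,0,1],"roll":0,"hand":0},{"offset":[0,0,1],"roll":0,"hand":80},{"offset":[0,0,1],"roll":0,"hand":80},{"offset":[0,0,1],"roll":0,"hand":80},{"offset":[0,0,1],"roll":0,"hand":80},{"offset":[0,0,1],"roll":0,"hand":80},{"offset":[0,0,-20],"roll":0,"hand":80},{"offset":[0,0,-55],"roll":0,"hand":80},{"offset":[-20,0,-90],"roll":0,"hand":80},{"offset":[-60,0,-120],"roll":0,"hand":80},{"offset":[-60,0,-120],"roll":0,"hand":80},{"offset":[-60,0,-120],"roll":0,"hand":80},{"offset":[-60,0,-120],"roll":0,"hand":80}])

```text
clock: 22.48
tool_pos: [0.5233, 0.3628, 0.2062]
orientation: [180.0, 0.0, -88.0]
force: [-0.3, 0.5, -0.6]
opening: 0.0802
```

```bash
python3 - <<'E'
from w import *
o,s=look("w7"); go(([.6354,.05,.22],86.5))
E
```

```text
22.53 [0.5231 0.362  0.2054] [ 1.7991e+02 -6.0000e-02 -8.7990e+01] [ 52.2  18.2  -7.   -0.  -64.9 -50.2] [ 0.8 -0.1 -0.6]
[0.6354, 0.05, 0.22] 86.5 315.7 -101.3 -14.6 0.096
```

View pics/w7.png

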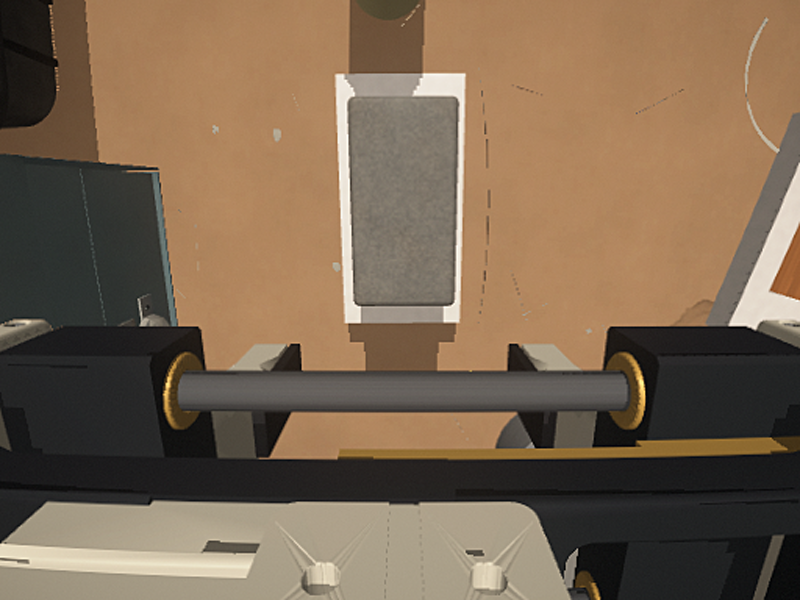

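Wrist view 7 shows the sanding block centred over the board, (348,97)-(455,305). I'll go round the cabinet corner to the hardwood block.

Call:
jog_arm(motion=[{"offset":[200,0,-15],"roll":0,"hand":70},{"offset":[200,0,-15],"roll":0,"hand":70},{"offset":[200,0,-15],"roll":0,"hand":70},{"offset":[200,0,-15],"roll":0,"hand":70},{"offset":[200,0,-15],"roll":0,"hand":70},{"offset":[316,-101,-15],"roll":0.096,"hand":70},{"offset":[316,-101,-15],"roll":0.096,"hand":70},{"offset":[316,-101,-15],"roll":0.096,"hand":70},{"offset":[316,-101,-15],"roll":0.096,"hand":70},{"offset":[316,-101,-15],"roll":0.096,"hand":70},{"offset":[316,-101,-15],"roll":0.096,"hand":70},{"offset":[316,-101,-15],"roll":0.096,"hand":70},{"offset":[316,-101,-15],"roll":0.096,"hand":70}])

```text
clock: 23.62
tool_pos: [0.6349, 0.0505, 0.221]
orientation: [179.9, -0.0, -93.5]
force: [-0.1, -0.1, -0.3]
opening: 0.0698
```

```bash
python3 - <<'E'
from w import *
s=dict(np.load("pics/w7.npz")); f=lambda c:np.array(c)*.64-.18
print("sand",*rect(ray(s,f([(348,97),(459,97),(454,305),(354,305)]),.098)))
o,s=look("w8"); st()
E
```

```text
sand [0.5244 0.3036] [np.float64(61.0), np.float64(118.0)] 92.2
23.67 [0.635  0.0508 0.2214] [ 1.7997e+02 -1.0000e-02 -9.3440e+01] [ 22.1  17.6  -5.7  -0.  -66.7 -25.5] [0.2 0.8 1.2]
```

View pics/w8.png

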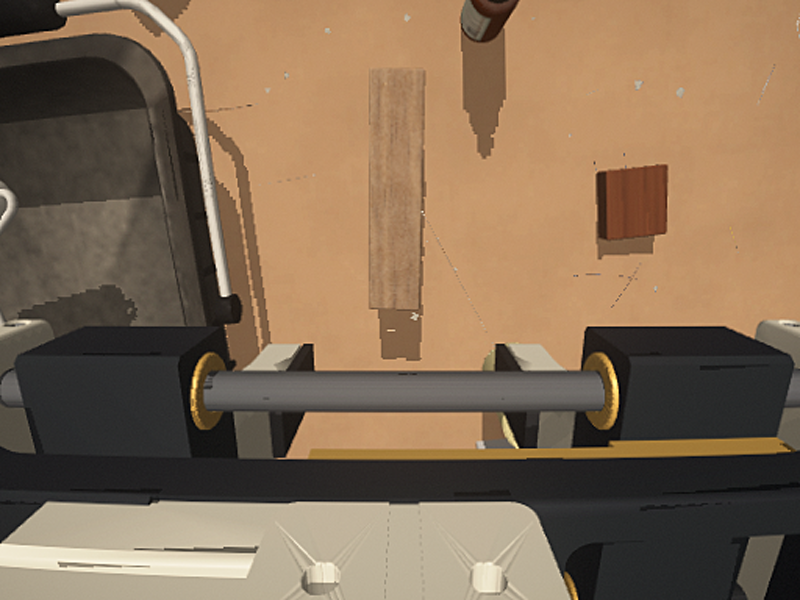

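Wrist view 8: hardwood top corners (369,68), (424,69), (420,310), (370,308). The dropper at (485,15) and the offcut at (632,200) are clear.

```bash
python3 - <<'E'
from w import *
s=dict(np.load("pics/w8.npz")); f=lambda c:np.array(c)*.64-.18
r=rect(ray(s,f([(369,68),(424,69),(420,310),(370,308)]),.066)); print("hard",*r)
go(([*r[0],.05],r[2]))
E
```

```text
hard [ 0.6353 -0.0147] [np.float64(36.0), np.float64(160.0)] 85.8
23.67 [0.635  0.0508 0.2214] [ 1.7997e+02 -1.0000e-02 -9.3440e+01] [ 22.1  17.6  -5.7  -0.  -66.7 -25.5] [0.2 0.8 1.2]
[np.float64(0.6353), np.float64(-0.0147), 0.05] 85.8 65.4 -4.3 171.4 0.013
```

Call:
jog_arm(motion=[{"offset":[40,-4,0],"roll":0.013,"hand":66},{"offset":[65,-4,30],"roll":0.013,"hand":66},{"offset":[65,-4,70],"roll":0.013,"hand":66},{"offset":[65,-4,105],"roll":0.013,"hand":66},{"offset":[65,-4,130],"roll":0.013,"hand":66},{"offset":[65,-4,150],"roll":0.013,"hand":66},{"offset":[65,-4,165],"roll":0.013,"hand":66},{"offset":[65,-4,175],"roll":0.013,"hand":66},{"offset":[65,-4,175],"roll":0.013,"hand":66},{"offset":[65,-4,175],"roll":0.013,"hand":66},{"offset":[65,-4,175],"roll":0.013,"hand":66},{"offset":[65,-4,175],"roll":0.013,"hand":0},{"offset":[65,-4,175],"roll":0.013,"hand":0},{"offset":[65,-4,175],"roll":0.013,"hand":0},{"offset":[65,-4,175],"roll":0.013,"hand":0},{"offset":[65,-4,175],"roll":0.013,"hand":0},{"offset":[65,-4,175],"roll":0.013,"hand":0},{"offset":[65,-4,175],"roll":0.013,"hand":0}])

```text
clock: 25.17
tool_pos: [0.6361, -0.0148, 0.0469]
orientation: [-180.0, 0.0, -94.2]
force: [0.7, -0.6, 1.6]
opening: 0.0357
```

```bash
python3 - <<'E'
from w import *
o=ctrl.get_obs(); z=o["tool_pos"][2]
go(([.526,.1,.24],86),([.526,.304,.098+z],92))
E
```

```text
25.17 [ 0.6361 -0.0148  0.0469] [-179.97    0.    -94.24] [ 16.2  26.9 -17.    0.  -46.1 -20.5] [ 0.7 -0.6  1.6]
[0.526, 0.1, 0.24] 86 -106.4 118.3 -193.1 -0.004
[0.526, 0.304, np.float64(0.14485192122560264)] 92 -309.8 133.4 -98.0 -0.109
```

Call:
jog_arm(motion=[{"offset":[0,0,-20],"roll":0,"hand":0},{"offset":[0,0,-60],"roll":0,"hand":0},{"offset":[0,0,-100],"roll":0,"hand":0},{"offset":[0,0,-140],"roll":0,"hand":0},{"offset":[-20,25,-170],"roll":0,"hand":0},{"offset":[-40,50,-180],"roll":0,"hand":0},{"offset":[-62,76,-180],"roll":0,"hand":0},{"offset":[-85,102,-180],"roll":0,"hand":0},{"offset":[-112,122,-180],"roll":-0.02,"hand":0},{"offset":[-145,126,-180],"roll":-0.04,"hand":0},{"offset":[-180,128,-180],"roll":-0.06,"hand":0},{"offset":[-215,130,-180],"roll":-0.08,"hand":0},{"offset":[-250,132,-180],"roll":-0.1,"hand":0},{"offset":[-280,133,-180],"roll":-0.109,"hand":0},{"offset":[-300,133,-180],"roll":-0.109,"hand":0},{"offset":[-309,133,-175],"roll":-0.109,"hand":0},{"offset":[-309,133,-160],"roll":-0.109,"hand":0},{"offset":[-309,133,-145],"roll":-0.109,"hand":0},{"offset":[-309,133,-130],"roll":-0.109,"hand":0},{"offset":[-309,133,-125],"roll":-0.109,"hand":0}])

```text
clock: 26.83
tool_pos: [0.5247, 0.3016, 0.1686]
orientation: [179.8, -0.1, -88.1]
force: [-0.3, -1.0, -1.7]
opening: 0.0356
```

Call:
jog_arm(motion=[{"offset":[0,0,0],"roll":0,"hand":0},{"offset":[0,0,5],"roll":0,"hand":0},{"offset":[0,0,10],"roll":0,"hand":0},{"offset":[0,0,10],"roll":0,"hand":0},{"offset":[0,0,10],"roll":0,"hand":0},{"offset":[0,0,10],"roll":0,"hand":0}])

```text
clock: 27.33
tool_pos: [0.5262, 0.3033, 0.162]
orientation: [-180.0, 0.0, -88.0]
force: [0.4, 0.5, -1.0]
opening: 0.0363
```

```bash
python3 - <<'E'
from w import *
go(([.5255,.304,.145],92))
o,s=look("w9")
s=cams.snapshot("scene"); cv2.imwrite("pics/s1.png",cv2.resize(s["img"][180:360,60:300,::-1],None,fx=3,fy=3,interpolation=cv2.INTER_CUBIC))
E
```

```text
27.33 [0.5262 0.3033 0.162 ] [-1.7997e+02  3.0000e-02 -8.8000e+01] [ 48.4  17.5 -14.1   0.  -58.3 -46.4] [ 0.4  0.5 -1. ]
[0.5255, 0.304, 0.145] 92 -0.8 0.7 17.0 0.0
```

View pics/s1.png

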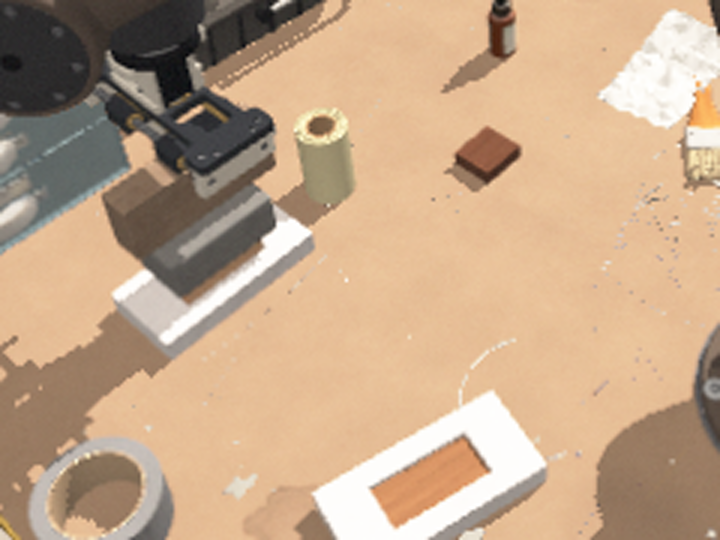

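The scene crop shows the hardwood block above the sanding block on the board at about (200,220). The film, dropper and offcut are undisturbed.

Call:
jog_arm(motion=[{"offset":[0,0.3,5],"roll":0,"hand":0},{"offset":[0,0.3,9],"roll":0,"hand":0},{"offset":[0,0.3,12],"roll":0,"hand":0},{"offset":[0,0.3,14],"roll":0,"hand":0},{"offset":[0,0.3,15],"roll":0,"hand":0},{"offset":[0,0.3,15],"roll":0,"hand":0},{"offset":[0,0.3,15],"roll":0,"hand":0},{"offset":[0,0.3,15],"roll":0,"hand":0}])

```text
clock: 28.1
tool_pos: [0.5258, 0.3033, 0.1467]
orientation: [-180.0, 0.0, -88.0]
force: [-0.4, -0.1, -1.8]
opening: 0.0358
```

Call:
jog_arm(motion=[{"offset":[0,0,0.7],"roll":0,"hand":0},{"offset":[0,0,1.3],"roll":0,"hand":0},{"offset":[0,0,1.6],"roll":0,"hand":0},{"offset":[0,0,1.6],"roll":0,"hand":0}])

```text
clock: 28.43
tool_pos: [0.5257, 0.3031, 0.1449]
orientation: [180.0, -0.0, -88.0]
force: [-0.5, 1.4, -2.3]
opening: 0.0361
```

Call:
jog_arm(motion=[{"offset":[0,0,0.5],"roll":0,"hand":0},{"offset":[0,0,0.5],"roll":0,"hand":0},{"offset":[0,0,0.5],"roll":0,"hand":60},{"offset":[0,0,0.5],"roll":0,"hand":60},{"offset":[0,0,0.5],"roll":0,"hand":60},{"offset":[0,0,0.5],"roll":0,"hand":60},{"offset":[0,0,0.5],"roll":0,"hand":60},{"offset":[0,0,-15],"roll":0,"hand":60},{"offset":[0,0,-45],"roll":0,"hand":60},{"offset":[0,0,-80],"roll":0,"hand":60},{"offset":[-20,0,-105],"roll":0,"hand":60},{"offset":[-60,0,-120],"roll":0,"hand":60},{"offset":[-70,0,-120],"roll":0,"hand":60},{"offset":[-70,0,-120],"roll":0,"hand":60},{"offset":[-70,0,-120],"roll":0,"hand":60},{"offset":[-70,0,-120],"roll":0,"hand":60}])

```text
clock: 29.77
tool_pos: [0.5229, 0.3726, 0.264]
orientation: [179.9, -0.1, -88.0]
force: [-0.2, -0.0, 0.4]
opening: 0.06
```

```bash
python3 - <<'E'
from w import *
o,s=look("w10"); st()
t=cams.snapshot("scene"); np.savez("pics/s2.npz",**t)
a=cv2.resize(s["img"][:,:,::-1],(448,336)); b=cv2.resize(t["img"][200:312,90:206,::-1],(348,336),interpolation=cv2.INTER_CUBIC)
cv2.imwrite("pics/fin.png",np.hstack([a,b]))
E
```

```text
29.82 [0.523  0.3723 0.2641] [ 1.7994e+02 -6.0000e-02 -8.8010e+01] [ 52.8  16.7  -1.4  -0.  -72.  -50.8] [-1.2  0.3  0.1]
```

View pics/fin.png

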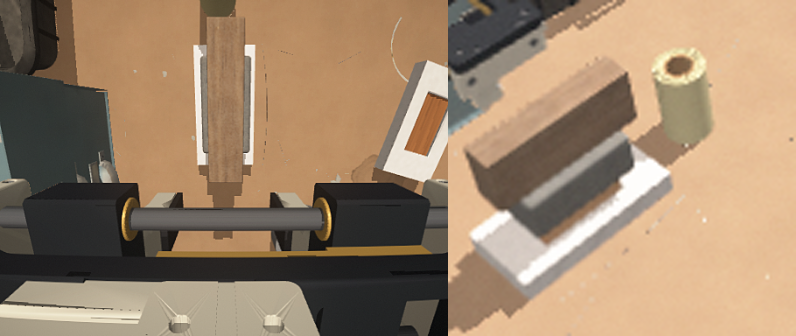

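The final picture shows the hardwood block upright on the sanding block, (209,17)-(243,182) in the left half. The gripper is clear. I'll compute its pose and hand in.

```bash
python3 - <<'E'
from w import *
from plant import order
s=dict(np.load("pics/w10.npz"))
r=rect(ray(s,np.array([(209,17),(245,17),(243,182),(208,182)])*8/7,.164)); print(*r)
if np.hypot(*(r[0]-[.526,.304]))<.009 and abs(r[2]-92)<5: print(order.close_job())
E
```

```text
[0.524  0.3031] [np.float64(37.0), np.float64(159.0)] 92.0
the job is handed in; nothing more can be done
None
```

The press is built on the farther of the two recessed boards, and I handed the job in after about 30 s of the 120 s allowed. No verdict is reported on hand-in, so what follows is from my own measurements.

The recess measures at about (0.526, 0.304) m, with its long axis at about 92°. Each part was measured from the wrist camera after release:

| Part | Centre x, y (m) | Distance from recess centre | Lengthwise angle |
|---|---|---|---|
| Patch | 0.526, 0.303 | about 1 mm | 92.0° |
| Yellow plate | 0.525, 0.302 | about 2 mm | 92.0° |
| Sanding block | 0.524, 0.304 | about 2 mm | 92.2° |
| Hardwood block | 0.524, 0.303 | about 2 mm | 92.0° |

- **Position:** all four are within the limits (7 mm for the patch, 15 mm for the rest). Repeated camera readings differed by 1–2 mm.
- **Height and level:** I judged these from the pictures and the arm's height at release. They look right, with the hardwood block upright, but I did not measure tilt.
- **Forces:** the reading after each move never passed about 11 N.
- **Other things:** in the last pictures the film, dropper bottle and offcut looked where they started. I did not check the spray bottle again, but the arm stayed well away from it.
- **Robot:** the gripper is open and clear of the stack.

No check failed.

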